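# Square a sample chamber in the fence corner and load it in the stage adapter

## Robot

A 6-joint arm with a two-finger parallel gripper is mounted at the origin on a cart in front of the work surface, level with it; the furniture and walls round the work are solid. World frame = base frame: x ahead of the robot, y to its left, z up, the work surface at z = 0. Lengths are in m, angles in degrees, forces in N, time in s.
With the tool pointing down it reaches from about 0.4 to 0.825 m from the base axis. Payload 7 kg.
Tool frame: the origin (TCP) lies at the centre of the arm's flange, where the gripper is bolted on; the fingertips stand 178 mm ahead of it and the grasp point (between the pads) lies 159 mm ahead of it (tip_reach is the distance from the TCP to the fingertips, in m); z points along the fingers, y is the line along which they close (so a half turn about z gives the same grasp; the last joint's range is limited). The gripper opens to 88 mm and grips with 3 to 60 N. Pads are 19 mm wide; open, the fingers measure 130 mm over their backs; the gripper's body (78 mm by 193 mm) begins 47 mm behind the grasp point.
Start: joints at [88.184, 20.546, 0.682, 0, -70.136, -16.507], TCP at [0.212, 0.641, 0.405] pointing down, gripper open.
Joint ranges: [-176.03, 176.03], [-82.01, 121.73], [-58.28, 71.71], [-173.87, 95.51], [-174.79, -0.11], [-173.66, 173.66]. Speed limits (degrees/s): [136.94, 136.94, 172.46, 180, 180, 180].

## Interface

Orientations are given as [roll, pitch, yaw] about the fixed x, y, z axes, in that order (R = Rz(yaw) Ry(pitch) Rx(roll)).
In Python, from plant import * gives the robot as it stands.
- The arm moves only by the shell command python3 -m handwheel 'ROWS'. ROWS is JSON, a list of rows, each a list of 7 numbers: the opening, from -1 (shut) to 1 (fully open), then the shift along the tool's x, y, z as a fraction of full scale, then the turn, a rotation vector about the tool's x, y, z as a fraction of full scale. A call has 1 to 5 rows; each row shifts and turns the commanded pose from where the row before left it, along the tool's axes as they then stand; what a row does not reach is not made up. Full scale, the value 1, is 0.025 m for a shift and 6 degrees for a turn. A row lasts 1/8 s, in which the tool goes at most 62.5 mm and 10.7 degrees, less where a joint would pass 70% of its speed; a pose out of reach is approached as far as the arm can. A call with a number of a shift or a turn outside -1 to 1 is refused whole. A call with a gripper value outside its range is refused whole. The fingers move at their own pace and stop on an object; the grip force is fixed at half the most. Time passes only in rows, so rows that do not move let the fingers close. It gives the time, the measured TCP pose, the force, the opening and the grip force at its end, in the units of the state.
- get_obs(): the state, without advancing time (a new reading comes with each control period).
- snapshot(name): name is "side" or "top"; returns a dict with "color" (400x640x3 uint8, red, green, blue), "fx", "fy", "cx", "cy" (pixels), "R" (3x3) and "t" (3): a world point X has camera coordinates R X + t. Camera axes: x right, y down, z forward; pixel columns grow to the right and rows downward; lengths in m; the calibration is good to about 2 mm. A picture is of the moment at which its call begins. There is no depth.
- close_job(): hands the job in; it is judged then, once.
The state is a dict: "clock": time; "joint_pos": joint angles; "qvel": joint speeds; "tau": joint torques, N m; "tool_pos": TCP position; "orientation": TCP orientation; "force": force on the tool from outside, world axes, zero at the start; "moment": the same for the moment, N m; "opening": finger opening in m; "gripper_force": force on a finger pad.
Only numpy, scipy, OpenCV 4.12 (cv2) and the standard library are available. Lean on these libraries where they do the work, as an engineer would, in place of code of your own. Each camera call takes 0.05 s, during which the arm holds its last target. There are 200 camera calls.

## Task

Clear the objective out of the fence corner of the locating plate and stand it upright on the lens-tissue booklet. Then, without lifting it, slide the steel sample chamber fully home into that corner, long edge flush against the far fence and one end against the left fence. Finally grip it there, lift it straight up and lay it down flat in the recess of the stage adapter, leaving the filter cube, oil bottle and mirror mount undisturbed.

Things in the scene. Friction and masses are not known exactly. Their poses are not given: they have to be found in the camera images.
- chamber_center (a point): Sample chamber: bright steel plate 28 (own x) x 56 (own y) x 4 mm thick, with a plain ring of 24 mm outside and 14 mm inside diameter on its middle, total height 13 mm, 50 to 95 g, the same after a half turn. The point is its centre, 6.5 mm above its underside. It starts flat on the locating plate, long side turned up to 0.6 rad out of line with the far fence. The ring can be gripped above the fences; pushing on the edge of the plate slides it easily (well under 1 N).
- objective_center (a point): Microscope objective, grey metal, standing upright: widest diameter 36 mm, 62 mm tall, cone at the top, 0.12 to 0.19 kg. The point is on its axis half-way up, 31 mm above its underside; grip round the straight barrel 15 to 30 mm above the underside. It starts on the locating plate in the fence corner.
- locating_plate: Dark flat plate fixed to the table, 110 (own x) x 150 (own y) x 8 mm; origin under its centre, on the table. Two low bare-metal fences stand on it, 8 mm wide and 5 mm high (tops 13 mm above the table): the far fence along the whole +x edge (inner face at own x = +47 mm) and the left fence along the +y edge (inner face at own y = +67 mm).
- fence_corner (a point): Point where the inner faces of the two fences meet, on the upper face of the locating plate (8 mm above the table), axes as the plate's. A chamber fully home lies with its long (y) side along the plate's y, its centre at x = -14 mm, y = -28 mm, z = +6.5 mm from this point.
- stage_adapter: Bare-metal frame fixed to the table, 76 (own x) x 106 (own y) x 10 mm, origin under its centre, on the table, with a rectangular recess in the middle.
- recess (a point): Centre of the recess's floor (7 mm above the table), axes as the adapter's. The recess is 33 (x) x 61 (y) mm and 3 mm deep with 1 mm chamfered edges, for the chamber's 28 x 56 mm plate, long side along y. The chamber lying in it has its centre 6.5 mm above this point.
- booklet_top (a point): Centre of the upper face (9 mm above the table) of the lens-tissue booklet, a flat white and blue booklet 68 (own x) x 100 (own y) x 9 mm, which does not move.
- filter_cube: Bystander: black filter cube 41 x 38 x 43 mm with round filter window, loose on the table beyond the far fence; origin under its centre.
- oil_bottle: Bystander: small bottle, 28 mm diameter, 66 mm tall, black cap, loose on the table on the robot's side of the locating plate; origin under its centre.
- joystick_top (a point): Fixed furniture to keep clear of: top of the joystick knob; its box stands at x 0.41 to 0.54 m, y 0.165 to 0.255 m, 90 mm tall. Left of it stands a tall microscope: foot and eyepieces from x = 0.43 m on at y over 0.29 m; its stage overhangs at x over 0.69 m, y over 0.09 m, z 0.24 to 0.30 m.
- mirror_mount: Bystander: black mirror mount 41 x 48 x 48 mm, loose on the table to the right; origin under its centre.

How it is judged (in metres and radians):
On the way, in this order (a step that is already met when the one before it is completed fails the run):
1. the objective stands upright on the booklet, let go (x of objective_center in the frame of booklet_top between -0.03 and 0.03 m and y of objective_center in the frame of booklet_top between -0.046 and 0.046 m and z of objective_center in the frame of booklet_top between 0.027 and 0.035 m and angle between objective_center's own z axis and vertical below 0.1 rad and contact force between the fingers and objective below 0.1 N), for 0.2 s.
2. the chamber lies fully home in the fence corner: within 2 mm of it along both fences and 0.05 rad of square (x of chamber_center in the frame of fence_corner between -0.016 and -0.012 m and y of chamber_center in the frame of fence_corner between -0.03 and -0.026 m and z of chamber_center in the frame of fence_corner between 0.0045 and 0.0085 m and angle between the y axis of chamber_center and the y axis of fence_corner, either way round below 0.05 rad), for 0.2 s.
At the end, for the whole second after the job is handed in: The chamber lies flat in the recess (centre within 4 mm of the recess centre in x and y, underside within 1.5 mm of its floor, long side within 0.15 rad); the objective stands upright (0.1 rad) on the booklet, its axis at least 4 mm inside the edges; both at rest (x of chamber_center in the frame of recess between -0.004 and 0.004 m and y of chamber_center in the frame of recess between -0.004 and 0.004 m and z of chamber_center in the frame of recess between 0.005 and 0.008 m and angle between the y axis of chamber_center and the y axis of recess, either way round below 0.15 rad and angle between chamber_center's own z axis and vertical below 0.05 rad and x of objective_center in the frame of booklet_top between -0.03 and 0.03 m and y of objective_center in the frame of booklet_top between -0.046 and 0.046 m and z of objective_center in the frame of booklet_top between 0.027 and 0.035 m and angle between objective_center's own z axis and vertical below 0.1 rad and linear speed of each of chamber, objective below 0.01 m/s); the robot touches nothing.
It fails at once if the chamber is lifted off the locating plate anywhere but at the fence corner (z of chamber_center in the frame of fence_corner between 0.0115 and 0.0205 m and x of chamber_center in the frame of fence_corner between -0.102 and 0.008 m and y of chamber_center in the frame of fence_corner between -0.142 and 0.008 m and (x of chamber_center in the frame of fence_corner below -0.044 m or y of chamber_center in the frame of fence_corner below -0.058 m)).
It fails at once if the objective is tipped over (leans more than 0.6 rad) (angle between objective_center's own z axis and vertical above 0.6 rad).
It fails at once if the filter cube is shoved more than 15 mm or knocked over (distance of filter_cube from where it was at the start of the episode above 0.015 m or angle between filter_cube's own z axis and vertical above 0.4 rad).
It fails at once if the oil bottle is shoved more than 15 mm or knocked over (distance of oil_bottle from where it was at the start of the episode above 0.015 m or angle between oil_bottle's own z axis and vertical above 0.4 rad).
It fails at once if the mirror mount is shoved more than 15 mm or knocked over (distance of mirror_mount from where it was at the start of the episode above 0.015 m or angle between mirror_mount's own z axis and vertical above 0.4 rad).
It also fails if it takes over 72 s, if anything falls off the work surface, if the arm or the gripper's body presses on something with over 40 N, if the wrist force passes 120 N, or if a joint passes its speed limit or range.

## Working session

There is one attempt and no reset: what is moved stays moved. The work goes in short steps, Python scripts to look and compute and a shell command to move; the robot and the scene stay as the last step left them, time stands still between calls to the robot, and variables do not carry over. Pictures are saved under pics/ and viewed, at most 10 in all, crops included, and the job is handed in when it is done.

```bash
ls; mkdir -p pics
python3 - <<'E'
from plant import *
import cv2,json
o=get_obs();print(o)
for n in("top","side"):
    s=snapshot(n);cv2.imwrite(f"pics/{n}0.png",s["color"][:,:,::-1]);print(n,s["fx"],s["fy"],s["cx"],s["cy"],s["R"],s["t"])
E
```

```text
pics
{'clock': 0.0, 'joint_pos': array([ 8.81838449e+01,  2.05894038e+01,  6.34005937e-01, -1.93358639e-02,
       -7.01354454e+01, -1.65040738e+01]), 'qvel': array([ 0.00339296, -0.00542161,  0.06358271, -0.02123657, -0.01906359,
        0.1131633 ]), 'tau': array([ 1.67765702e-04, -5.82711446e+01,  2.93071425e+01,  6.99704468e+00,
        7.23727353e-03, -1.47802734e-04]), 'tool_pos': array([0.21214498, 0.64058786, 0.40374961]), 'orientation': array([ 1.79907735e+02, -8.38125898e-03, -1.83268069e+01]), 'force': array([ 0.11351354,  0.8426523 , -0.62936766]), 'moment': array([-0.02280737, -0.00694005,  0.00653985]), 'gripper_force': 0.0, 'opening': 0.08791742443682338}
top 431.2318765319748 431.2318765319748 327.33804530671296 201.9790789486501 [[-0.01395033 -0.99969358  0.02044854]
 [-0.99288263  0.01143043 -0.11854717]
 [ 0.11827711 -0.02195677 -0.99273784]] [-0.07662859  0.5433644   0.90921546]
side 394.44242438394133 394.44242438394133 310.7310958278586 194.32206438852597 [[-0.98285244 -0.18407014  0.01092055]
 [-0.07974699  0.3709209  -0.92523408]
 [ 0.16625731 -0.91023946 -0.37923955]] [0.51754187 0.16661342 0.7142614 ]
```

View pics/top0.png

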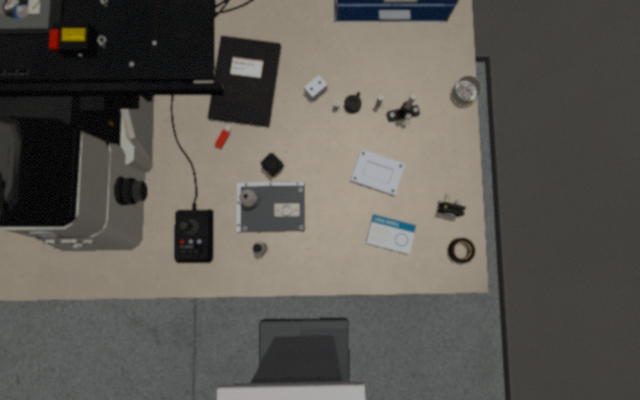

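View pics/side0.png

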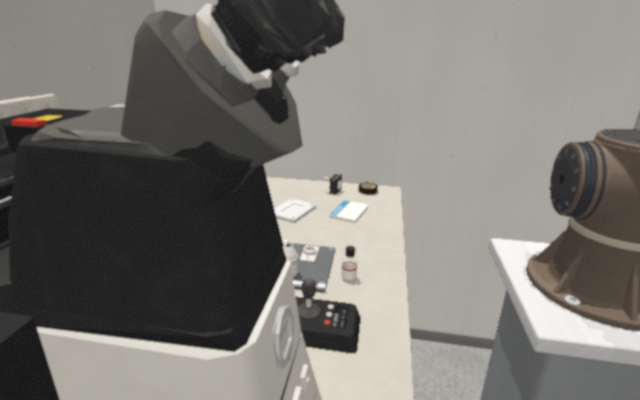

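Top view: the plate spans pixels (236,183)-(305,232), with the objective at (248,198), chamber at (288,210), adapter at (378,173), booklet at (391,234), bottle at (259,249), cube at (272,165) and mirror mount at (451,209). Side view: the microscope mostly blocks it, and only the chamber, adapter and booklet show. I'll zoom the top view next.

```bash
cat > h.py <<'E'
from plant import *
import numpy as np, cv2
def avg(n="top",k=6):
    f=[snapshot(n) for _ in range(k)]; s=f[0]; s["img"]=np.mean([a["color"].astype(float) for a in f],0); return s
def ray(s,uv,z):
    uv=np.atleast_2d(np.array(uv,float)); z=np.broadcast_to(z,len(uv))
    d=np.c_[(uv[:,0]-s["cx"])/s["fx"],(uv[:,1]-s["cy"])/s["fy"],np.ones(len(uv))]@s["R"]
    c=-s["R"].T@s["t"]; return c+d*((z-c[2])/d[:,2])[:,None]
def proj(s,X):
    p=np.atleast_2d(X)@s["R"].T+s["t"]; return np.c_[s["fx"]*p[:,0]/p[:,2]+s["cx"],s["fy"]*p[:,1]/p[:,2]+s["cy"]]
def crop(s,u0,v0,u1,v1,k,name):
    im=np.clip(s["img"],0,255).astype(np.uint8)[v0:v1,u0:u1,::-1]
    cv2.imwrite(name,cv2.resize(im,None,fx=k,fy=k,interpolation=cv2.INTER_CUBIC))
E
python3 - <<'E'
from h import *
s=avg(k=6); np.save("img0.npy",s["img"]); crop(s,225,140,425,265,4,"pics/z0.png")
print(ray(s,[[236,183],[304,182],[305,231],[236,232]],.0).round(4))
E
```

```text
[[ 0.592   0.122   0.    ]
 [ 0.5926 -0.0319  0.    ]
 [ 0.4813 -0.0333  0.    ]
 [ 0.4811  0.1208  0.    ]]
```

View pics/z0.png

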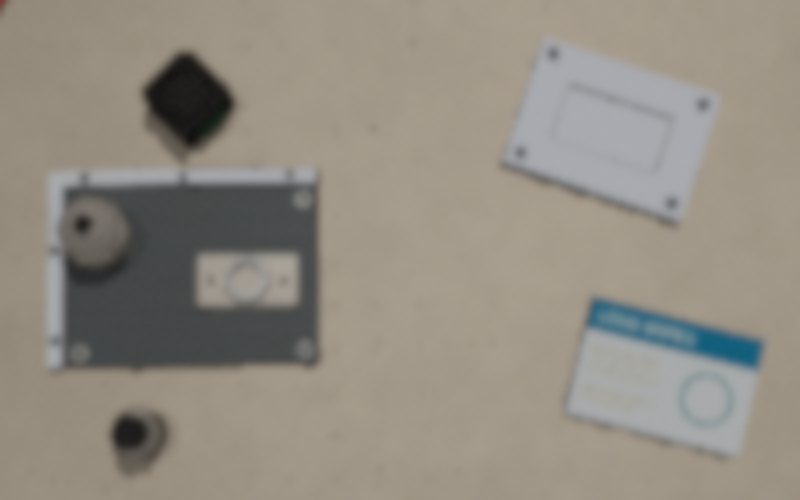

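```bash
cat >> h.py <<'E'
from scipy.optimize import least_squares
from scipy.ndimage import map_coordinates
def fit(s,edges,p0,w=4,chan=None):
    """edges: list of (P,Q) own-frame 3d points; refine [x,y,yaw] onto image gradients"""
    g=s["img"].mean(2) if chan is None else s["img"]@np.array(chan,float); p=np.array(p0,float)
    def T(p,X): c,n=np.cos(p[2]),np.sin(p[2]); return X@np.array([[c,n,0],[-n,c,0],[0,0,1]])+[p[0],p[1],0]
    for it in range(4):
        own=[];tgt=[];nrm=[]
        for P,Q in edges:
            X=np.linspace(P,Q,24)[3:-3]; uv=proj(s,T(p,X)); d=uv[-1]-uv[0]; n=np.array([-d[1],d[0]])/np.hypot(*d)
            t=np.arange(-w,w+.01,.25); q=uv[:,None]+t[None,:,None]*n
            I=map_coordinates(g,[q[...,1],q[...,0]],order=1); gr=np.abs(np.gradient(cv2.GaussianBlur(I,(5,5),1),axis=1))
            m=gr.mean(0); k=m.argmax(); lo,hi=max(0,k-5),k+6
            off=(gr[:,lo:hi]*t[lo:hi]).sum(1)/gr[:,lo:hi].sum(1)
            own.append(X);tgt.append(uv+off[:,None]*n);nrm.append(np.tile(n,(len(X),1)))
        own,tgt,nrm=map(np.concatenate,(own,tgt,nrm))
        r=least_squares(lambda a:((proj(s,T(a,own))-tgt)*nrm).sum(1),p,loss="soft_l1",f_scale=.3,x_scale=[.01,.01,.1]); p=r.x
    return p,np.sqrt(np.mean(r.fun**2))
def rect(a,b,z):
    if np.ndim(z)==0: z=[z]*4
    return [([a,b,z[0]],[a,-b,z[0]]),([a,-b,z[1]],[-a,-b,z[1]]),([-a,-b,z[2]],[-a,b,z[2]]),([-a,b,z[3]],[a,b,z[3]])]
def c2(x,y): return [225+(x+.5)/4-.5,140+(y+.5)/4-.5]
def show(n,r): p,e=r; print(n,p[:2].round(4),"yaw deg",np.degrees(p[2]).round(2),"rms px",e.round(2))
E
python3 - <<'E'
from h import *
s=snapshot("top"); s["img"]=np.load("img0.npy")
B=ray(s,[c2(182,268),c2(611,128),c2(665,377),c2(247,279)],[.01,.01,.009,.012]);print(B.round(4))
a=-np.arctan2(57,171)
show("plate",fit(s,rect(.055,.075,[.013,.008,.008,.013]),[*B[0,:2],0],3))
show("plate2",fit(s,[rect(.055,.075,.013)[i] for i in(0,3)],[*B[0,:2],0],3))
for c in (None,[1,0,-1]): show("adapter",fit(s,rect(.038,.053,.010),[*B[1,:2],a],3,c))
show("recess",fit(s,rect(.0165,.0305,.010),[*B[1,:2],a],2))
for c in (None,[1,0,-1]): show("booklet",fit(s,rect(.034,.05,.009),[*B[2,:2],-np.arctan2(43,171)],3,c))
show("chamber",fit(s,rect(.014,.028,.012),[*B[3,:2],0],2.5))
# objective: base rim/cone circle
print(ray(s,[c2(94,234),c2(82,224),c2(128,433),c2(188,100)],[.03,.062+.008,.066,.043]).round(4))
print(ray(s,[c2(x,y) for x,y in[(552,54),(703,104),(671,202),(520,152)]],.01).mean(0))
E
```

```text
[[ 0.5361  0.0437  0.01  ]
 [ 0.613  -0.1983  0.01  ]
 [ 0.472  -0.2247  0.009 ]
 [ 0.5293  0.0074  0.012 ]]
plate [0.532  0.0389] yaw deg -2.3 rms px 1.85
plate2 [0.5281 0.0343] yaw deg 0.43 rms px 0.1
adapter [ 0.6133 -0.1997] yaw deg -19.42 rms px 0.17
adapter [ 0.6121 -0.1984] yaw deg -19.21 rms px 0.46
recess [ 0.6146 -0.202 ] yaw deg -19.09 rms px 0.24
booklet [ 0.473  -0.2251] yaw deg -13.53 rms px 0.5
booklet [ 0.4715 -0.2242] yaw deg -15.58 rms px 0.16
chamber [0.5293 0.0072] yaw deg -0.16 rms px 0.36
[[0.5532 0.0895 0.03  ]
 [0.5533 0.0893 0.07  ]
 [0.4442 0.0653 0.066 ]
 [0.6245 0.0369 0.043 ]]
[ 0.61309637 -0.1985846   0.01      ]
```

Run:
```python
from h import *
s=snapshot("top"); s["img"]=np.load("img0.npy")
R=rect(.055,.075,[.013,.008,.008,.013])
for ch in (None,[1,0,-1]): show("plate",fit(s,R,[.5361,.0437,.004],1.75,ch))
for ch in (None,[1,0,-1]): show("far+left",fit(s,[R[0],R[3]],[.5361,.0437,.004],1.75,ch))
inn=[([.047,.067,.013],[.047,-.075,.013]),([-.055,.067,.013],[.047,.067,.013])]
show("inner z13",fit(s,inn,[.5361,.0437,.004],1.75))
inn=[(np.subtract(a,[0,0,.005]),np.subtract(b,[0,0,.005])) for a,b in inn]
show("inner z8",fit(s,inn,[.5361,.0437,.004],1.75))
show("chamber L1",fit(s,rect(.014,.028,.012),[.5293,.0072,0],1.5))
print(get_obs()["clock"])
```

```text
plate [0.5364 0.043 ] yaw deg -0.16 rms px 0.22
plate [0.5374 0.0438] yaw deg 0.27 rms px 0.14
far+left [0.537  0.0435] yaw deg -0.71 rms px 0.11
far+left [0.537  0.0434] yaw deg 0.17 rms px 0.03
inner z13 [0.536  0.0425] yaw deg 0.77 rms px 0.11
inner z8 [0.5368 0.0433] yaw deg 0.78 rms px 0.11
chamber L1 [0.5293 0.0072] yaw deg -0.16 rms px 0.27
0.5
```

```bash
python3 -m handwheel '[[1,0,0,0,0,0,1],[1,0,0,0,0,0,1],[1,0,0,0,0,0,1],[1,0,0,0,0,0,1],[1,0,0,0,0,0,1]]'
python3 -m handwheel '[[1,0,0,0,0,0,1],[1,0,0,0,0,0,1],[1,0,0,0,0,0,1],[1,0,0,0,0,0,1],[1,0,0,0,0,0,1]]'
python3 -m handwheel '[[1,0,0,0,0,0,1],[1,0,0,0,0,0,0.94],[1,0,0,0,0,0,0]]'
```

```text
clock: 1.12
tool_pos: [0.2122, 0.6407, 0.4047]
orientation: [-180.0, 0.0, -48.5]
force: [0.2, -0.0, -0.3]
opening: 0.0872
gripper_force: 0.0
clock: 1.75
tool_pos: [0.2122, 0.6407, 0.4047]
orientation: [180.0, 0.0, -78.5]
force: [0.2, -0.4, -0.9]
opening: 0.0878
gripper_force: 0.0
clock: 2.12
tool_pos: [0.2122, 0.6407, 0.4047]
orientation: [180.0, 0.0, -89.9]
force: [0.1, -0.0, 0.6]
opening: 0.0875
gripper_force: 0.0
```

```bash
python3 -m handwheel '[[1,0.97,-0.25,0,0,0,0],[1,0.97,-0.25,0,0,0,0],[1,0.97,-0.25,0,0,0,0],[1,0.97,-0.25,0,0,0,0],[1,0.97,-0.25,0,0,0,0]]' | sed -n 1,3p
python3 -m handwheel '[[1,0.97,-0.25,0,0,0,0],[1,0.97,-0.25,0,0,0,0],[1,0.97,-0.25,0,0,0,0],[1,0.97,-0.25,0,0,0,0],[1,0.97,-0.25,0,0,0,0]]'| sed -n 1,3p
python3 -m handwheel '[[1,0.97,-0.25,0,0,0,0],[1,0.97,-0.25,0,0,0,0],[1,0.97,-0.25,0,0,0,0],[1,0.97,-0.25,0,0,0,0],[1,0,0,0,0,0,0]]'
```

```text
clock: 2.75
tool_pos: [0.2437, 0.5186, 0.4048]
orientation: [-180.0, 0.0, -89.8]
clock: 3.38
tool_pos: [0.2752, 0.3968, 0.4047]
orientation: [-180.0, 0.0, -89.9]
clock: 4.0
tool_pos: [0.3003, 0.2993, 0.4049]
orientation: [-180.0, 0.0, -90.0]
force: [-0.1, 0.2, 0.1]
opening: 0.0875
gripper_force: 0.0
```

```bash
python3 -m handwheel '[[1,0.76,-0.92,0,0,0,0],[1,0.76,-0.92,0,0,0,0],[1,0.76,-0.92,0,0,0,0],[1,0.76,-0.92,0,0,0,0],[1,0.76,-0.92,0,0,0,0]]' | sed -n 1,3p
python3 -m handwheel '[[1,0.76,-0.92,0,0,0,0],[1,0.76,-0.92,0,0,0,0],[1,0.76,-0.92,0.8,0,0,0],[1,0.76,-0.92,0.8,0,0,0],[1,0.76,-0.92,0.8,0,0,0]]'| sed -n 1,3p
python3 -m handwheel '[[1,0.8,-0.92,1,0,0,0],[1,0,0,1,0,0,0],[1,0,0,1,0,0,0],[1,0,0,0.4,0,0,0],[1,0,0,0,0,0,0]]'
python3 - <<'E'
from h import *
s=avg(k=3); crop(s,205,130,365,250,5,"pics/z1.png")
E
```

```text
clock: 4.62
tool_pos: [0.4159, 0.2057, 0.4047]
orientation: [-180.0, 0.0, -90.0]
clock: 5.25
tool_pos: [0.531, 0.1107, 0.344]
orientation: [-180.0, 0.0, -90.0]
clock: 5.88
tool_pos: [0.5531, 0.0915, 0.2593]
orientation: [179.9, -0.0, -89.9]
force: [0.3, 0.3, 0.8]
opening: 0.0872
gripper_force: 0.0
```

View pics/z1.png

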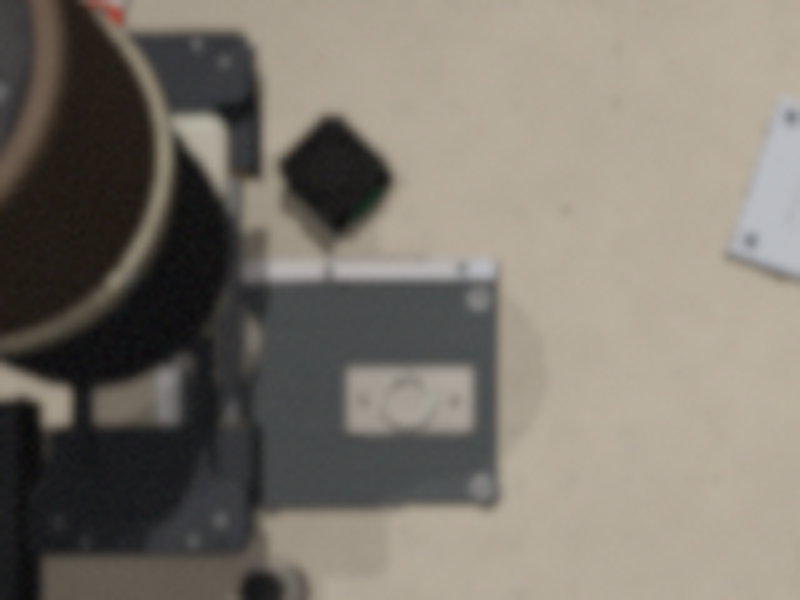

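The arm and gripper hide the objective, but the cube, bottle and chamber at (408,400) haven't moved. Next I descend and grip.

```bash
python3 -m handwheel '[[1,0.08,0,0.6,0,0,0],[1,0,0,0.8,0,0,0],[1,0,0,0.8,0,0,0],[1,0,0,0.37,0,0,0],[1,0,0,0,0,0,0]]'
python3 -m handwheel '[[-1,0,0,0,0,0,0],[-1,0,0,0,0,0,0],[-1,0,0,0,0,0,0],[-1,0,0,0,0,0,0],[-1,0,0,0,0,0,0]]'
```

```text
clock: 6.65
tool_pos: [0.5529, 0.0894, 0.1948]
orientation: [179.9, -0.0, -90.0]
force: [0.1, -0.3, 0.7]
opening: 0.0874
gripper_force: 0.0
clock: 7.28
tool_pos: [0.5531, 0.0895, 0.1955]
orientation: [-180.0, 0.0, -90.0]
force: [0.2, -0.3, 1.1]
opening: 0.0433
gripper_force: 0.0
```

```bash
python3 -m handwheel '[[-1,0,0,0,0,0,0],[-1,0,0,0,0,0,0],[-1,0,0,0,0,0,0]]'
python3 -m handwheel '[[-1,0,0,-0.3,0,0,0],[-1,0,0,-0.8,0,0,0],[-1,0,0,-1,0,0,0],[-1,0,0,-1,0,0,0],[-1,0,0,-0.3,0,0,0]]'
```

```text
clock: 7.65
tool_pos: [0.5532, 0.0895, 0.1955]
orientation: [-180.0, 0.0, -90.0]
force: [-0.2, -0.1, 1.1]
opening: 0.0333
gripper_force: 30.0
clock: 8.28
tool_pos: [0.5533, 0.0896, 0.2821]
orientation: [-179.9, 0.1, -90.0]
force: [-0.6, -0.8, -1.5]
opening: 0.0332
gripper_force: 30.0
```

```bash
python3 -m handwheel '[[-1,0.5,0.13,0,0,0,0],[-1,0.97,0.25,0,0,0,0],[-1,0.97,0.25,0,0,0,0],[-1,0.97,0.25,0,0,0,0],[-1,0.97,0.25,0,0,0,0]]' | sed -n 1,3p
python3 -m handwheel '[[-1,0.97,0.25,0,0,0,0],[-1,0.97,0.25,0,0,0,0],[-1,0.97,0.25,0,0,0,0],[-1,0.97,0.25,0,0,0,0],[-1,0.97,0.25,0,0,0,0]]' | sed -n 1,3p
python3 -m handwheel '[[-1,0.97,0.25,0,0,0,0],[-1,0.97,0.25,0,0,0,0],[-1,0.97,0.25,0,0,0,0],[-1,0.5,0.13,0,0,0,0],[-1,0,0,0,0,0,0]]'
```

```text
clock: 8.9
tool_pos: [0.5235, -0.0223, 0.2793]
orientation: [179.9, -0.0, -90.0]
clock: 9.52
tool_pos: [0.492, -0.1433, 0.2794]
orientation: [179.9, -0.0, -90.0]
clock: 10.15
tool_pos: [0.4707, -0.2277, 0.2798]
orientation: [179.9, 0.0, -90.1]
force: [-0.2, 0.4, -2.0]
opening: 0.0336
gripper_force: 30.0
```

```bash
python3 -m handwheel '[[-1,0,0,0.8,0,0,0],[-1,0,0,0.8,0,0,0],[-1,0,0,0.8,0,0,0],[-1,0,0,0.7,0,0,0],[-1,0,0,0,0,0,0]]'
python3 -m handwheel '[[-1,0,0,0.2,0,0,0],[-1,0,0,0,0,0,0]]'
```

```text
clock: 10.78
tool_pos: [0.4711, -0.2261, 0.2016]
orientation: [179.8, 0.0, -89.9]
force: [0.6, -0.3, -2.0]
opening: 0.0333
gripper_force: 30.0
clock: 11.02
tool_pos: [0.4719, -0.2265, 0.1982]
orientation: [-180.0, -0.0, -90.0]
force: [0.4, -0.4, -0.8]
opening: 0.0334
gripper_force: 30.0
```

```bash
python3 -m handwheel '[[-1,0,0,0.04,0,0,0],[-1,0,0,0,0,0,0]]'|sed -n 2,4p
python3 -m handwheel '[[-1,0,0,0.03,0,0,0],[-1,0,0,0,0,0,0]]'|sed -n 2,4p
```

```text
tool_pos: [0.4718, -0.2266, 0.1972]
orientation: [-180.0, -0.0, -90.0]
force: [-0.5, -0.4, -1.1]
tool_pos: [0.4719, -0.2266, 0.1965]
orientation: [-180.0, -0.0, -90.0]
force: [-0.5, -0.4, 1.6]
```

```bash
python3 -m handwheel '[[1,0,0,0,0,0,0],[1,0,0,0,0,0,0],[1,0,0,0,0,0,0],[1,0,0,0,0,0,0],[1,0,0,0,0,0,0]]'|tail -3
python3 -m handwheel '[[1,0,0,0,0,0,0],[1,0,0,-0.5,0,0,0],[1,0,0,-1,0,0,0],[1,0,0,-1,0,0,0],[1,0,0,-1,0,0,0]]'
```

```text
force: [-0.6, -0.5, -0.5]
opening: 0.0774
gripper_force: 0.0
clock: 12.78
tool_pos: [0.4717, -0.2266, 0.2854]
orientation: [-180.0, -0.0, -90.0]
force: [0.8, 0.3, -0.5]
opening: 0.0878
gripper_force: 0.0
```

```bash
python3 - <<'E'
from h import *
s=avg(k=6); np.save("img1.npy",s["img"])
R=rect(.055,.075,[.013,.008,.008,.013])
for ch in (None,[1,0,-1]): show("plate",fit(s,R,[.5361,.0437,.004],1.75,ch))
inn=[([.047,.067,.013],[.047,-.075,.013]),([-.055,.067,.013],[.047,.067,.013])]
show("inner z13",fit(s,inn,[.5361,.0437,.004],1.75))
show("chamber",fit(s,rect(.014,.028,.012),[.5293,.0072,0],1.5))
crop(s,225,140,425,265,4,"pics/z2.png")
E
python3 -m handwheel '[[1,-0.5,-0.12,0,0,0,0],[1,-0.93,-0.23,0,0,0,0],[1,-0.93,-0.23,0,0,0,0],[1,-0.93,-0.23,0,0,0,0],[1,-0.93,-0.23,0,0,0,0]]' | sed -n 1,3p
python3 -m handwheel '[[1,-0.93,-0.23,0,0,0,0],[1,-0.93,-0.23,0,0,0,0],[1,-0.93,-0.23,0,0,0,0],[1,-0.93,-0.23,0,0,0,0],[1,-0.93,-0.23,0,0,0,0]]' | sed -n 1,3p
python3 -m handwheel '[[1,-0.5,-0.12,0,0,0,0],[1,0,0,0,0,0,0]]'
python3 - <<'E'
from h import *
s=avg(k=6); crop(s,300,110,460,230,5,"pics/z3.png"); crop(s,365,180,445,250,8,"pics/z3b.png")
u=np.array([[380.,0]])
E
```

```text
plate [0.5366 0.045 ] yaw deg 0.07 rms px 0.34
plate [0.535  0.0465] yaw deg 1.05 rms px 0.37
inner z13 [0.5297 0.0389] yaw deg 0.16 rms px 0.24
chamber [0.5341 0.0088] yaw deg -0.66 rms px 0.5
clock: 13.7
tool_pos: [0.4978, -0.1197, 0.2831]
orientation: [179.9, -0.0, -90.0]
clock: 14.32
tool_pos: [0.5263, -0.0034, 0.283]
orientation: [179.9, -0.0, -89.9]
clock: 14.58
tool_pos: [0.5294, 0.0085, 0.2833]
orientation: [180.0, -0.0, -89.9]
force: [-0.6, 0.6, -0.9]
opening: 0.0874
gripper_force: 0.0
```

View pics/z3b.png

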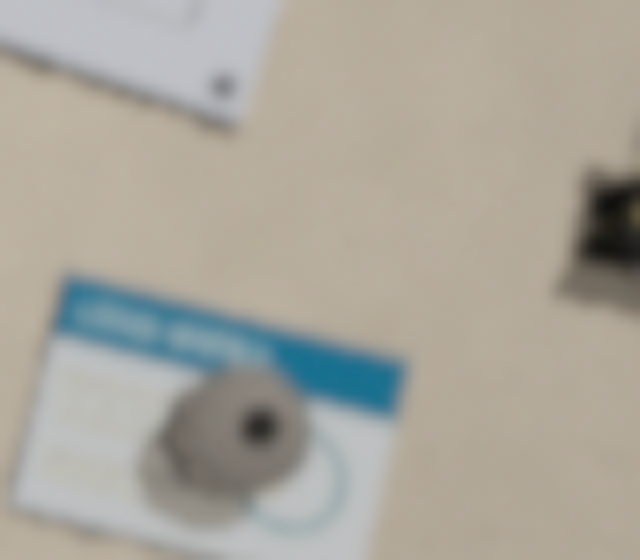

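The objective stands upright near the middle of the booklet, with its top hole at (258,427). The second plate and chamber fit came out inconsistent, so I'll look at that image.

View pics/z2.png

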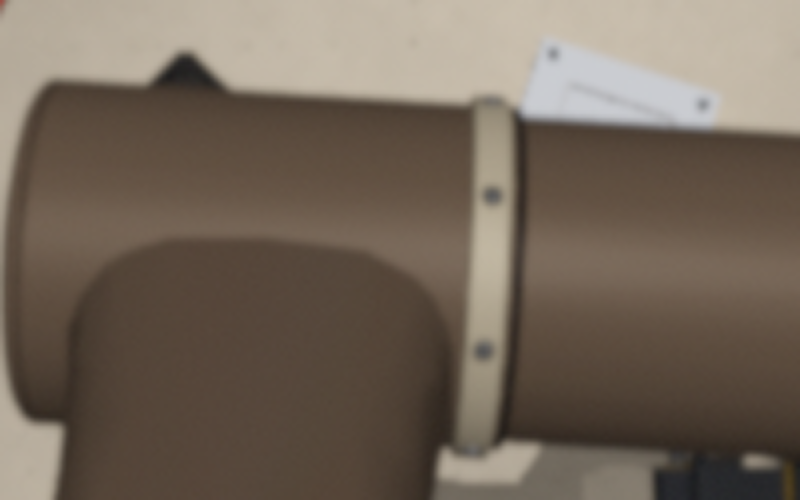

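The arm hid the plate in that frame, so the first fits stand. Now I descend on the ring.

```bash
python3 -m handwheel '[[1,0.05,0,0.8,0,0,0],[1,0,0,0.9,0,0,0],[1,0,0,0.9,0,0,0],[1,0,0,0.6,0,0,0],[0.2,0,0,0,0,0,0]]'
python3 -m handwheel '[[0,0,0,0.25,0,0,0],[0,0,0,0.15,0,0,0],[0,0,0,0,0,0,0],[0,0,0,0,0,0,0]]'
```

```text
clock: 15.5
tool_pos: [0.529, 0.0061, 0.2028]
orientation: [179.9, -0.0, -90.0]
force: [0.4, -0.9, -0.2]
opening: 0.082
gripper_force: 0.0
clock: 16.0
tool_pos: [0.5295, 0.0065, 0.1939]
orientation: [-180.0, 0.0, -90.0]
force: [0.2, -0.3, 0.3]
opening: 0.0456
gripper_force: 0.0
```

```bash
python3 -m handwheel '[[0,-0.03,0,0.04,0,0,0],[-1,0,0,0,0,0,0],[-1,0,0,0,0,0,0],[-1,0,0,0,0,0,0],[-1,0,0,0,0,0,0]]'
python3 -m handwheel '[[-1,0,0,0,0,0,0]]'
```

```text
clock: 16.62
tool_pos: [0.5294, 0.0072, 0.1927]
orientation: [-180.0, 0.0, -90.0]
force: [0.2, -0.0, 1.5]
opening: 0.0232
gripper_force: 30.0
clock: 16.75
tool_pos: [0.5294, 0.0072, 0.1927]
orientation: [180.0, 0.0, -90.0]
force: [-0.2, -0.0, 0.8]
opening: 0.0229
gripper_force: 30.0
```

```bash
python3 -m handwheel '[[-1,-0.25,0,0,0,0,0],[-1,-0.5,0,0,0,0,0],[-1,-0.5,0,0,0,0,0],[-1,-0.5,0,0,0,0,0],[-1,-0.5,0,0,0,0,0]]'
python3 -m handwheel '[[-1,-0.5,0,0,0,0,0],[-1,-0.2,-0.25,0,0,0,0],[-1,0,-0.5,0,0,0,0],[-1,0,-0.5,0,0,0,0],[-1,0,0,0,0,0,0]]'
```

```text
clock: 17.38
tool_pos: [0.5293, 0.0646, 0.1927]
orientation: [180.0, -0.0, -89.9]
force: [0.2, -0.8, 0.5]
opening: 0.0234
gripper_force: 30.0
clock: 18.0
tool_pos: [0.5622, 0.081, 0.1927]
orientation: [-179.9, 0.0, -90.0]
force: [1.3, 0.1, 1.7]
opening: 0.0233
gripper_force: 30.0
```

```bash
for i in 1; do python3 -m handwheel '[[-1,0,-0.1,0,0,0,0],[-1,0,-0.08,0,0,0,0],[-1,0,0,0,0,0,0]]'|sed -n 2,4p; done
python3 -m handwheel '[[-1,0,-0.06,0,0,0,0],[-1,0,0,0,0,0,0]]'|sed -n 2,4p
python3 -m handwheel '[[-1,0,-0.04,0,0,0,0],[-1,0,0,0,0,0,0]]'|sed -n 2,4p
```

```text
tool_pos: [0.5649, 0.0807, 0.1927]
orientation: [180.0, -0.0, -90.0]
force: [-2.1, 0.6, 3.6]
tool_pos: [0.5666, 0.0809, 0.1927]
orientation: [180.0, -0.0, -90.0]
force: [-2.3, -0.9, 3.3]
tool_pos: [0.5676, 0.081, 0.1927]
orientation: [-180.0, 0.0, -90.0]
force: [-1.3, -1.0, 3.1]
```

```bash
python3 -m handwheel '[[-1,0,-0.04,0,0,0,0],[-1,0,0,0,0,0,0]]'|sed -n 2,4p
python3 -m handwheel '[[-1,0,-0.04,0,0,0,0],[-1,0,0,0,0,0,0]]'|sed -n 2,4p
python3 -m handwheel '[[-1,0,-0.04,0,0,0,0],[-1,0,0,0,0,0,0]]'|sed -n 2,4p
```

```text
tool_pos: [0.5687, 0.081, 0.1927]
orientation: [-180.0, 0.0, -90.0]
force: [-0.9, 0.1, 3.0]
tool_pos: [0.5697, 0.081, 0.1926]
orientation: [-180.0, 0.0, -90.0]
force: [-1.9, -0.1, 3.9]
tool_pos: [0.5704, 0.081, 0.1927]
orientation: [180.0, -0.0, -90.0]
force: [-3.3, 1.0, 5.9]
```

```bash
python3 -m handwheel '[[-1,0,-0.04,0,0,0,0],[-1,0,0,0,0,0,0]]'|sed -n 2,4p
python3 -m handwheel '[[-1,-0.04,0,0,0,0,0],[-1,0,0,0,0,0,0]]'|sed -n 2,4p
python3 -m handwheel '[[-1,-0.04,0,0,0,0,0],[-1,0,0,0,0,0,0]]'|sed -n 2,4p
```

```text
tool_pos: [0.5708, 0.0809, 0.1926]
orientation: [179.9, -0.0, -90.0]
force: [-7.3, 1.0, 8.7]
tool_pos: [0.5708, 0.0813, 0.1926]
orientation: [179.9, -0.1, -90.0]
force: [-5.6, -2.4, 8.2]
tool_pos: [0.5708, 0.082, 0.1926]
orientation: [179.9, -0.1, -90.0]
force: [-4.9, -4.3, 8.2]
```

```bash
python3 -m handwheel '[[-1,-0.04,0,0,0,0,0],[-1,0,0,0,0,0,0]]'|sed -n 2,4p
python3 -m handwheel '[[-1,-0.04,0,0,0,0,0],[-1,0,0,0,0,0,0]]'|sed -n 2,4p
python3 -m handwheel '[[-1,-0.04,0,0,0,0,0],[-1,0,0,0,0,0,0]]'|sed -n 2,4p
```

```text
tool_pos: [0.5708, 0.0826, 0.1926]
orientation: [179.8, -0.1, -90.0]
force: [-4.1, -7.6, 7.2]
tool_pos: [0.5708, 0.083, 0.1926]
orientation: [179.8, -0.2, -90.0]
force: [-2.0, -12.2, 8.9]
tool_pos: [0.5708, 0.0833, 0.1926]
orientation: [179.8, -0.3, -90.0]
force: [-1.1, -17.2, 8.1]
```

```bash
python3 -m handwheel '[[-1,0,-0.03,0,0,0,0],[-1,0,0,0,0,0,0],[-1,0,0,0,0,0,0]]'|sed -n 2,4p
python3 -m handwheel '[[0.2,0,0,0,0,0,0],[0.2,0,0,0,0,0,0],[0.2,0,0,0,0,0,0],[0.2,0,0,0,0,0,0]]'
python3 - <<'E'
from h import *
s=avg("side",3)
print(proj(s,[[.5847,.1108,.013],[.5707,.0828,.021],[.53,.0,.013]]).round(1))
crop(s,230,190,390,310,5,"pics/s1.png")
E
```

```text
tool_pos: [0.5711, 0.0832, 0.1926]
orientation: [179.7, -0.3, -90.0]
force: [-4.2, -15.5, 10.3]
clock: 22.0
tool_pos: [0.5724, 0.0863, 0.1926]
orientation: [-180.0, 0.0, -89.9]
force: [0.6, 0.4, 0.2]
opening: 0.0519
gripper_force: 0.0
[[267.5 277.6]
 [279.  266.3]
 [309.1 249.9]]
```

View pics/s1.png

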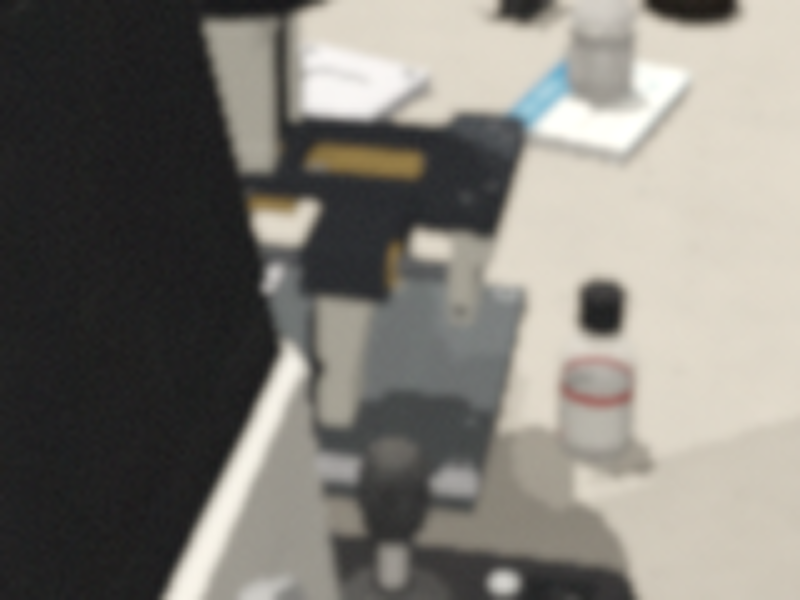

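The side view shows the objective standing on the booklet at (605,60), but the microscope hides the corner. I'll step up and left so the top camera can check the fit.

```bash
python3 -m handwheel '[[0.2,0,0,-0.2,0,0,0],[0.2,0,0,-1,0,0,0],[0.2,0,0,-1,0,0,0],[0.2,0,0,-1,0,0,0],[0.2,0,0,-1,0,0,0]]'|sed -n 2,4p
python3 -m handwheel '[[0.2,0,0.4,-1,0,0,0],[0.2,-0.92,0.4,0,0,0,0],[0.2,-0.92,0.4,0,0,0,0],[0.2,-0.92,0.4,0,0,0,0],[0.2,-0.92,0.4,0,0,0,0]]'|sed -n 1,4p
python3 -m handwheel '[[0.2,-0.92,0,0,0,0,0],[0.2,0,0,0,0,0,0]]'|sed -n 1,4p
python3 - <<'E'
from h import *
s=avg(k=5); crop(s,205,130,365,250,5,"pics/z4.png")
R=rect(.055,.075,[.013,.008,.008,.013])
for ch in (None,[1,0,-1]): show("plate",fit(s,R,[.5367,.0435,.003],1.75,ch))
for ch in (None,[1,0,-1]): show("chamber",fit(s,[rect(.014,.028,.012)[i] for i in (1,2)],[.5698,.0823,0],1.5,ch))
E
```

```text
tool_pos: [0.5722, 0.086, 0.2989]
orientation: [-180.0, 0.0, -90.0]
force: [-0.5, 0.4, -0.2]
clock: 23.4
tool_pos: [0.5218, 0.1786, 0.3232]
orientation: [-180.0, 0.0, -90.0]
force: [-0.2, -0.5, -0.9]
clock: 23.65
tool_pos: [0.5226, 0.2025, 0.3229]
orientation: [-180.0, 0.0, -89.9]
force: [-0.4, -1.2, -0.6]
plate [0.5364 0.043 ] yaw deg -0.24 rms px 0.22
plate [0.5374 0.044 ] yaw deg 0.25 rms px 0.14
chamber [0.569  0.0813] yaw deg -1.09 rms px 0.09
chamber [0.5677 0.0801] yaw deg -0.09 rms px 0.04
```

View pics/z4.png

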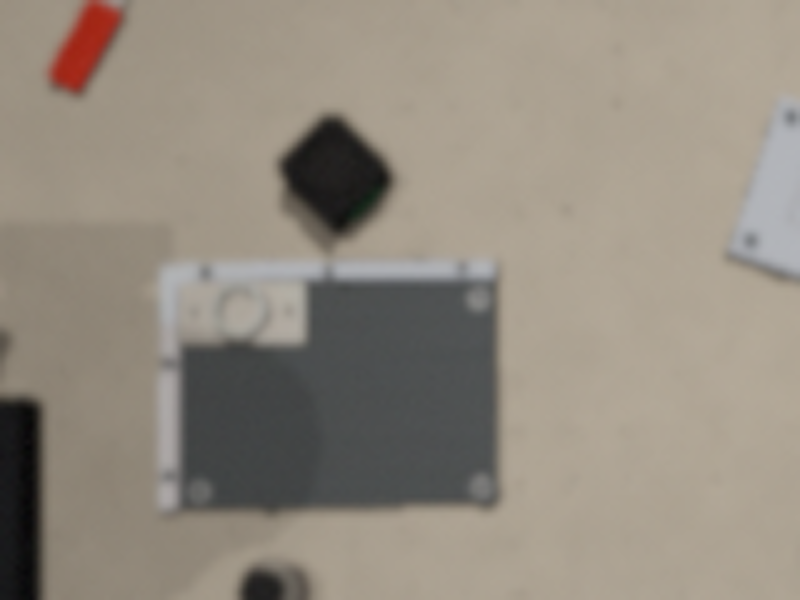

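The chamber is fully home: its left edge at u=180 meets the fence's inner face and its top edge is flush with the far fence. Before placing, I'll rectify the adapter to pin down the recess.

Run:
```python
from h import *
s=avg(k=8)
for ch in (None,[1,0,-1]): show("adapter",fit(s,rect(.038,.053,.010),[.6131,-.199,-.337],3,ch))
for i in ((0,2),(1,3)): pass
p=np.array([.6132,-.199]);a=np.radians(-19.3); ex=np.array([np.cos(a),np.sin(a)]);ey=np.array([-np.sin(a),np.cos(a)])
X=np.arange(.048,-.048,-.00025);Y=np.arange(.062,-.062,-.00025)
W=p+X[:,None,None]*ex+Y[None,:,None]*ey
uv=proj(s,np.dstack([W,np.full(W.shape[:2],.01)]).reshape(-1,3)).astype(np.float32).reshape(*W.shape[:2],2)
im=cv2.remap(s["img"].astype(np.float32),uv[...,0],uv[...,1],cv2.INTER_CUBIC)
cv2.imwrite("pics/rect.png",np.clip(im[...,::-1]*1.1,0,255).astype(np.uint8))
g=im.mean(2)
px=g[:,np.abs(Y)<.022].mean(1); py=g[np.abs(X)<.01].mean(0)
for n,A,P in(("x",X,px),("y",Y,py)):
    d=np.gradient(P); k=[i for i in range(2,len(A)-2) if abs(d[i])>.5 and abs(d[i])==abs(d[i-2:i+3]).max()]
    print(n,[(round(A[i]*1e3,1),round(d[i],1)) for i in k])
    m=[i for i in range(3,len(A)-3) if P[i]==P[i-3:i+4].min()and abs(A[i])<.036]; print(" minima",[(round(A[i]*1e3,1),round(P[i])) for i in m])
```

```text
adapter [ 0.6133 -0.1997] yaw deg -19.5 rms px 0.17
adapter [ 0.6122 -0.1984] yaw deg -19.38 rms px 0.47
x [(np.float64(38.2), np.float32(0.7)), (np.float64(18.5), np.float32(-1.1)), (np.float64(13.5), np.float32(1.1)), (np.float64(-38.0), np.float32(-2.9)), (np.float64(-43.0), np.float32(2.2))]
 minima [(np.float64(28.5), 181), (np.float64(25.5), 181), (np.float64(16.0), 164), (np.float64(2.5), 181), (np.float64(-2.0), 182), (np.float64(-4.8), 182), (np.float64(-17.3), 178), (np.float64(-27.3), 182)]
y [(np.float64(51.7), np.float32(1.1)), (np.float64(-28.5), np.float32(-0.6)), (np.float64(-33.0), np.float32(0.6)), (np.float64(-53.0), np.float32(-0.9))]
 minima [(np.float64(31.5), 176), (np.float64(23.2), 181), (np.float64(13.5), 182), (np.float64(8.5), 181), (np.float64(-1.3), 181), (np.float64(-8.8), 181), (np.float64(-13.3), 181), (np.float64(-17.0), 181), (np.float64(-20.8), 181), (np.float64(-30.8), 173)]
```

View pics/rect.png

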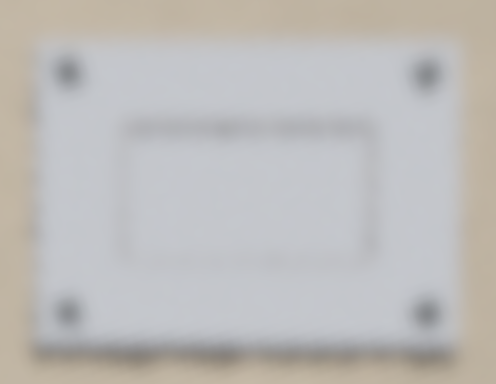

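The recess shows centred in the frame, its corners at about (125,128) and (374,257), giving roughly (0.614, -0.1985) in the robot frame with a yaw of -19.3°. Now I go back to the chamber, grip it and lift.

```bash
python3 -m handwheel '[[0.2,0.95,-0.38,0,0,0,0],[0.2,0.95,-0.38,0,0,0,0],[0.2,0.95,-0.38,0,0,0,0],[0.2,0.95,-0.38,0,0,0,0],[0.2,0.95,-0.38,0,0,0,0]]'|sed -n 2,4p
python3 -m handwheel '[[0.2,0,0,0.9,0,0,0],[0.2,0,0,1,0,0,0],[0.2,0,0,1,0,0,0],[0.2,0,0,0.8,0,0,0],[0.2,0,0,0,0,0,0]]'
```

```text
tool_pos: [0.5701, 0.0815, 0.3227]
orientation: [-180.0, 0.0, -90.0]
force: [1.1, -0.1, 0.2]
clock: 25.55
tool_pos: [0.5693, 0.082, 0.2288]
orientation: [179.8, -0.1, -90.0]
force: [0.1, 0.2, 0.6]
opening: 0.0526
gripper_force: 0.0
```

```bash
python3 -m handwheel '[[0.2,-0.03,-0.06,0.7,0,0,0],[0.2,0,0,0.6,0,0,0],[0.2,0,0,0.1,0,0,0],[0.2,0,0,0,0,0,0],[0.2,0,0,0,0,0,0]]'
```

```text
clock: 26.18
tool_pos: [0.5715, 0.0831, 0.1956]
orientation: [-180.0, 0.0, -90.0]
force: [-0.5, 0.2, -0.7]
opening: 0.052
gripper_force: 0.0
```

```bash
python3 -m handwheel '[[0.2,0.01,0.02,0.11,0,0,0],[-1,0,0,0,0,0,0],[-1,0,0,0,0,0,0],[-1,0,0,0,0,0,0],[-1,0,0,0,0,0,0]]'
python3 -m handwheel '[[-1,0,0,0,0,0,0],[-1,0,0,0,0,0,0]]'
```

```text
clock: 26.8
tool_pos: [0.5705, 0.0827, 0.1924]
orientation: [180.0, -0.0, -90.0]
force: [-1.7, 0.1, 2.2]
opening: 0.023
gripper_force: 30.0
clock: 27.05
tool_pos: [0.5705, 0.0827, 0.1924]
orientation: [180.0, -0.0, -90.0]
force: [-3.6, 0.5, 3.4]
opening: 0.0232
gripper_force: 30.0
```

```bash
python3 -m handwheel '[[-1,0,0,-0.2,0,0,0],[-1,0,0,-0.6,0,0,0],[-1,0,0,-1,0,0,0],[-1,0,0,-1,0,0,0],[-1,0,0,0,0,0,0]]'
python3 -m handwheel '[[-1,0.5,-0.08,0,0,0,0],[-1,0.94,-0.145,0,0,0,0],[-1,0.94,-0.145,0,0,0,0],[-1,0.94,-0.145,0,0,0,0],[-1,0.94,-0.145,0,0,0,0]]'|sed -n 2,4p
python3 -m handwheel '[[-1,0.94,-0.145,0,0,0,0],[-1,0.94,-0.145,0,0,0,0],[-1,0.94,-0.145,0,0,0,0],[-1,0.94,-0.145,0,0,0,0],[-1,0.94,-0.145,0,0,0,0]]'|sed -n 2,4p
python3 -m handwheel '[[-1,0.94,-0.145,0,0,0,0],[-1,0.94,-0.145,0,0,0,0],[-1,0.4,-0.06,0,0,0,0.2],[-1,0,0,0,0,0,1],[-1,0,0,0,0,0,1]]'|sed -n 2,4p
python3 -m handwheel '[[-1,0,0,0,0,0,1],[-1,0,0,0,0,0,0],[-1,0,0,0,0,0,0]]'
```

```text
clock: 27.68
tool_pos: [0.5719, 0.0831, 0.2657]
orientation: [-179.7, 0.1, -89.9]
force: [-0.2, -0.3, -1.1]
opening: 0.0229
gripper_force: 30.0
tool_pos: [0.5872, -0.0253, 0.2616]
orientation: [179.9, -0.0, -90.0]
force: [0.2, 1.4, -0.3]
tool_pos: [0.6052, -0.1428, 0.2615]
orientation: [179.9, -0.0, -90.0]
force: [0.5, -0.4, -0.5]
tool_pos: [0.614, -0.1986, 0.2617]
orientation: [179.9, -0.0, -103.4]
force: [0.7, 0.0, -1.2]
clock: 29.92
tool_pos: [0.6142, -0.1982, 0.2621]
orientation: [180.0, -0.0, -109.0]
force: [0.3, 0.2, -0.5]
opening: 0.023
gripper_force: 30.0
```

```bash
python3 -m handwheel '[[-1,0,0,0.8,0,0,0.03],[-1,0,0,0.9,0,0,0],[-1,0,0,0.6,0,0,0],[-1,0,0,0.25,0,0,0],[-1,0,0,0,0,0,0]]'
python3 -m handwheel '[[-1,0,0,0,0,0,0]]'
```

```text
clock: 30.55
tool_pos: [0.6145, -0.1982, 0.1985]
orientation: [180.0, -0.0, -109.3]
force: [-0.0, 0.3, -1.2]
opening: 0.0234
gripper_force: 30.0
clock: 30.68
tool_pos: [0.6147, -0.1983, 0.1994]
orientation: [-179.9, 0.0, -109.3]
force: [0.7, 0.2, -0.0]
opening: 0.023
gripper_force: 30.0
```

```bash
python3 -m handwheel '[[-1,0,0,0.12,0,0,0],[-1,0,0,0,0,0,0],[-1,0,0,0,0,0,0]]'|sed -n 2,4p
python3 -m handwheel '[[-1,0,0,0.06,0,0,0],[-1,0,0,0,0,0,0]]'|sed -n 2,4p
python3 -m handwheel '[[-1,0,0,0.04,0,0,0],[-1,0,0,0,0,0,0]]'|sed -n 2,4p
```

```text
tool_pos: [0.6144, -0.1982, 0.1958]
orientation: [-180.0, 0.0, -109.3]
force: [-0.2, 0.5, -1.9]
tool_pos: [0.6143, -0.1982, 0.194]
orientation: [180.0, -0.0, -109.3]
force: [0.0, 0.7, -0.5]
tool_pos: [0.6143, -0.1982, 0.193]
orientation: [180.0, -0.0, -109.3]
force: [0.4, -0.4, -0.2]
```

```bash
python3 -m handwheel '[[-1,0,0,0.04,0,0,0],[-1,0,0,0,0,0,0]]'|sed -n 2,4p
python3 -m handwheel '[[-1,0,0,0.03,0,0,0],[-1,0,0,0,0,0,0]]'|sed -n 2,4p
```

```text
tool_pos: [0.6143, -0.1982, 0.192]
orientation: [180.0, -0.0, -109.3]
force: [-0.7, 0.8, -1.1]
tool_pos: [0.6144, -0.1982, 0.1915]
orientation: [-180.0, 0.0, -109.3]
force: [0.1, 0.4, -0.8]
```

```bash
python3 -m handwheel '[[0.2,0,0,0,0,0,0],[0.2,0,0,0,0,0,0],[0.2,0,0,0,0,0,0],[0.2,0,0,0,0,0,0],[0.2,0,0,-0.2,0,0,0]]'|tail -2
python3 -m handwheel '[[0.2,0,0,-0.8,0,0,0],[0.2,0,0,-1,0,0,0],[0.2,0,0,-1,0,0,0],[0.2,0,0,-1,0,0,0],[0.2,0,0,-1,0,0,0]]'|sed -n 2,4p
python3 -m handwheel '[[0.2,-1,0,0,0,0,0],[0.2,-1,0,0,0,0,0],[0.2,-1,0,0,0,0,0],[0.2,-1,0,0,0,0,0],[0.2,-1,0,0,0,0,0]]'|sed -n 2,4p
python3 -m handwheel '[[0.2,-1,0.3,0,0,0,0],[0.2,-1,0.3,0,0,0,0],[0.2,-1,0.3,0,0,0,0],[0.2,0,0,0,0,0,0],[0.2,0,0,0,0,0,0]]'
python3 - <<'E'
from h import *
s=avg(k=5); crop(s,325,130,475,265,4,"pics/z5.png")
show("chamber",fit(s,rect(.014,.028,.011),[.613,-.1988,np.radians(-19.3)],1.5))
E
```

```text
opening: 0.0524
gripper_force: 0.0
tool_pos: [0.6142, -0.1982, 0.3177]
orientation: [-180.0, 0.0, -109.3]
force: [0.7, -0.2, -0.2]
tool_pos: [0.6563, -0.0784, 0.3161]
orientation: [180.0, -0.0, -109.3]
force: [0.1, 0.4, 0.1]
clock: 34.55
tool_pos: [0.6595, -0.0016, 0.3162]
orientation: [180.0, -0.0, -109.3]
force: [-0.1, 0.2, -0.4]
opening: 0.0524
gripper_force: 0.0
chamber [ 0.6132 -0.1989] yaw deg -19.61 rms px 0.69
```

View pics/z5.png

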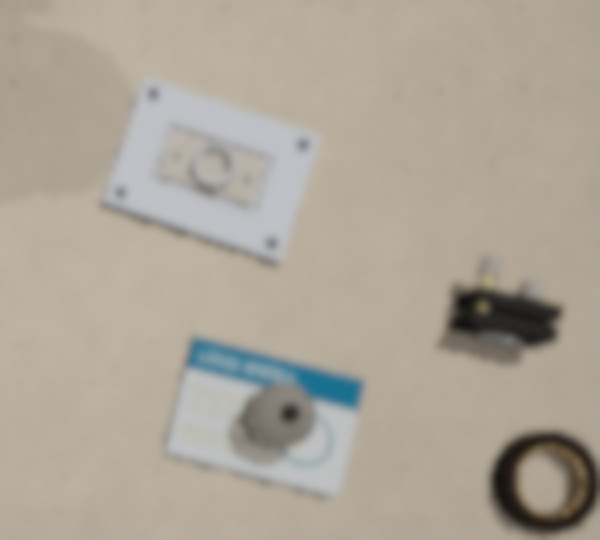

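The chamber lies centred in the recess at (213,168). The objective stands on the booklet at (278,415), and the mirror mount hasn't moved. Handing in.

```bash
python3 -c "
from plant import *
print(close_job())"
```

```text
the job is handed in; nothing more can be done
None
```

The job is handed in after about 35 s of the 72 s allowed: the last pictures show the objective standing on the booklet, the chamber centred in the recess after sliding fully home in the corner, and the cube, bottle and mirror mount where they were; the hand-in itself gave no verdict.

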